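# Set the sprung strip-length gauge in its cradle and hold it at the mark

## Robot

A 6-joint arm with a two-finger parallel gripper is mounted at the origin on the work surface. World frame = base frame: x ahead of the robot, y to its left, z up, the work surface at z = 0. Lengths are in mm, angles in rad, forces in N, time in s.
With the tool pointing down it reaches from about 350 to 975 mm from the base axis. Payload 7.1 kg.
Tool frame: the origin (TCP) lies midway between the tips of the shut fingers; the grasp point (between the pads) lies 19 mm behind it; z points along the fingers, y is the line along which they close (so a half turn about z gives the same grasp; the last joint's range is limited). The gripper opens to 88 mm and grips with 3 to 60 N. Pads are 20 mm wide; open, the fingers measure 115 mm over their backs; the gripper's body (75 mm by 178 mm) begins 61 mm behind the grasp point.
Start: joints at [-1.364, 0.423, 1.63, -0, 1.089, -0.019], TCP at [139.948, -609.113, 222.675] pointing down, gripper open.
Joint ranges: [-3, 3], [-0.9, 2.11], [0.09, 2.58], [-1.31, 4.45], [0.11, 2.69], [-2.54, 2.54]. Speed limits (rad/s): [2.39, 2.39, 3.01, 3.14, 3.14, 3.14].

## Interface

Orientations are given as a rotation vector (axis times angle).
In Python, from workcell import ctrl gives the robot as it stands.
- The arm moves only by the shell command python3 -m inch 'ROWS' [OPENING]. ROWS is JSON, a list of rows, each an object with "xyz": the shift along the tool's x, y, z in mm, a list of three; "rot": the turn, a rotation vector about the tool's x, y, z in rad, a list of three. In form: [{"xyz": [dx, dy, dz], "rot": [ax, ay, az]}, ...]. A call has 1 to 12 rows; each row is the pose to reach, as a shift and turn from the pose commanded when the call began, along the tool's axes at that moment; what a row does not reach only later rows make up. A row lasts 1/12 s, in which the tool goes at most 41.7 mm and 7.16 degrees, less where a joint would pass 70% of its speed; a pose out of reach is approached as far as the arm can. A call with a gripper value outside its range is refused whole. OPENING is the closure in counts, from 0 (fully open) to 255 (shut), set as the call begins (- or left out, the last holds). The fingers move at their own pace and stop on an object; the grip force is fixed at half the most. Time passes only in rows, so rows that repeat a pose let the fingers close. It gives the time, the measured TCP pose, the force, the opening and the grip force at its end, in the units of the state.
- ctrl.get_obs(): the state, without advancing time (a new reading comes with each control period).
- ctrl.get_image(name): name is "side" or "top" or "wrist"; returns the picture (400x640x3 uint8, red, green, blue); there is no depth.
- ctrl.camera_model(name): a dict with "fx", "fy", "cx", "cy" (pixels), "k1" (the pictures are not rectified: a ray, as slopes to the right and down, at radius r is drawn at 1 + k1 r^2 times it, then the intrinsics apply), "position" and "attitude" of the camera in the world. Camera axes: x right, y up, looking along -z (the intrinsics and any distortion apply to the point x, -y, -z); pixel columns grow to the right and rows downward; lengths in mm; the calibration is good to about 2 mm. A picture is of the moment at which its call begins: read the wrist's pose just before it. camera_model takes no time and is no camera call; for the wrist camera it gives the pose at the moment of the call.
- ctrl.close_job(): hands the job in; it is judged then, once.
The state is a dict: "t": time; "qpos": joint angles; "qvel": joint speeds; "joint_torque": joint torques, N m; "ee_pos": TCP position; "orientation": TCP orientation; "ft_force": force on the tool from outside, world axes, zero at the start; "moment": the same for the moment, N m; "width": finger opening in mm; "grasp_force": force on a finger pad.
Only numpy, scipy, OpenCV 4.12 (cv2) and the standard library are available. Lean on these libraries where they do the work, as an engineer would, in place of code of your own. Each camera call takes 0.05 s, during which the arm holds its last target. There are 200 camera calls.

## Task

Put the strip-length gauge down into the slot between the yellow cheeks of its bench cradle, black knob towards the robot and blue collar behind the far pair of cheeks, so that it rests flat on the cradle's floor. Then take the knob and pull the sprung rod straight out until the middle of its yellow band is at the mouth of the tube (if red shows you have gone too far; ease back), and stay there: finish while still holding the rod out at the mark, with the gauge still seated. Leave the other things on the table alone.

Things in the scene. Friction and masses are not known exactly. Their poses are not given: they have to be found in the camera images.
- gauge: Strip-length gauge, loose, 0.3 kg: aluminium square tube 120 mm long (x), 24 wide (y), 36 high (z), a 30 mm blue sleeve round its middle (good to grip) and at its +x end (x = 54 to 60 mm) a blue collar 46 wide, 36 high. Origin: centre of the tube's underside. A sprung rod with a black knob sticks out of the -x end. It starts flat on the table, knob roughly towards the robot.
- rod (a joint): How far the rod is pulled out, in m, along the gauge's -x: 0 fully in, 0.070 when the middle of the yellow band (12 mm wide, red rod behind it) is at the tube's mouth, 0.100 end stop. The spring always pulls it back in: 3 N at 0, 8 N at 0.070. Let go, it goes back.
- rod_grip (a point): Centre of the black knob's grip on the rod; with the rod in, 89 mm to -x of the gauge's origin and 18 mm above its underside; moves with the rod. The grip is a block 30 mm long (x), 18 wide (y), 28 high (z); a flange at its outer -x end (6 mm thick, 32 wide and high) keeps fingers from slipping off.
- tube_mouth (a point): The mouth of the tube: centre of the front face of the black bush that the rod comes out of, 64 mm to -x of the gauge's origin, 18 mm above its underside; moves with the gauge.
- cradle: Bench cradle, fixed: dark steel plate 124 (x) x 80 (y) x 10 mm with two pairs of yellow cheeks, each 14 mm thick in x, centred at x = -43 and +43 mm (72 mm free between the pairs for fingers). Origin: centre of the plate's underside, on the table. Its -x end faces roughly to the robot. Cheeks rise upright to 26 mm, then flare as lips to 37 mm height.
- slot (a point): Middle of the slot's floor, 10 mm above the cradle's origin. The slot runs along the cradle's x, 28 mm wide between the cheeks, 46 mm at the flared lips. The gauge's underside rests here, origin over this point or up to 15 mm to +x of it.
- stop (a point): Middle of the slot at the rear face of the far cheeks, 50 mm to +x of the cradle's origin, on the slot's floor. The gauge's collar goes down on the +x side of it; with gauge and cradle origins in line the collar has 4 mm of play, and a pull on the rod first slides the gauge to -x until the collar bears here.
- screwdriver: Bystander: red-handled screwdriver, 170 mm long, lying between the gauge and the cradle.
- sleeve_tin: Bystander: white round tin with a blue lid, 55 mm across, 44 mm high.
- alcohol_bottle: Bystander: white bottle with a red cap, 60 mm across, 110 mm high.
- side_cutter: Bystander: side cutter with blue handles, 165 mm long, lying flat.
- cleaner_pen: Bystander: green and white connector cleaner, 130 mm long, 16 mm high.
- cleaver: Bystander: black and aluminium fibre cleaver, 75 x 65 x 55 mm.

How it is judged:
By the outcome, as a careful person would: the job done as asked, in the order asked, and still so for the second after the job is handed in, while the arm keeps its last pose, push and grip.
It also fails if it takes over 58 s, if anything falls off the work surface, if the arm or the gripper's body presses on something with over 40 N, if the wrist force passes 120 N, or if a joint passes its speed limit or range.

## Working session

There is one attempt and no reset: what is moved stays moved. The work goes in short steps, Python scripts to look and compute and a shell command to move; the robot and the scene stay as the last step left them, time stands still between calls to the robot, and variables do not carry over. Pictures are saved under pics/ and viewed, at most 10 in all, crops included, and the job is handed in when it is done.

```bash
ls; mkdir -p pics
python3 - <<'E'
from workcell import ctrl
import cv2,numpy as np
print(ctrl.get_obs())
for n in("top","side"):
    im=ctrl.get_image(n); cv2.imwrite(f"pics/{n}0.png",im[:,:,::-1]); print(n,ctrl.camera_model(n))
print(ctrl.camera_model("wrist"))
E
```

```text
pics
{'t': 0.0, 'qpos': array([-1.36401457e+00,  4.23836004e-01,  1.63071306e+00,  2.14563826e-05,
        1.08861918e+00, -1.90105925e-02]), 'qvel': array([ 0.00015183, -0.00028081,  0.00072057,  0.0009362 ,  0.00176576,
        0.0006965 ]), 'joint_torque': array([ 3.47924888e-04, -5.44622397e+01, -2.73664606e+01,  6.44363277e-02,
        2.27534131e-02, -1.25709803e-04]), 'ee_pos': array([ 139.82964399, -608.56336523,  221.89567448]), 'orientation': array([-3.12003458e+00, -3.53728395e-01,  2.02200152e-04]), 'ft_force': array([-0.1843023 ,  0.48229243,  0.47536051]), 'moment': array([ 0.02391315, -0.00448711, -0.00135306]), 'grasp_force': 0.0, 'width': 87.80599031302873}
top {'fx': 411.5602331307458, 'fy': 411.5602331307458, 'cx': 318.29715969329044, 'cy': 202.4552130655778, 'k1': 0.0156467383880971, 'position': array([ 4.83058004e+02, -9.24170746e-01,  1.20853433e+03]), 'attitude': array([ 0.06688365, -0.09249681, -1.5927164 ])}
side {'fx': 404.4249086456888, 'fy': 404.4249086456888, 'cx': 328.05834235605585, 'cy': 204.611104223884, 'k1': -0.03875201769807338, 'position': array([439.09766275, 907.21965985, 735.55744921]), 'attitude': array([ 0.11567626, -1.32731154, -2.70839985])}
{'fx': 331.2885471885411, 'fy': 331.2885471885411, 'cx': 322.20816447626487, 'cy': 202.57361847624372, 'k1': -0.0342941631764992, 'position': array([ 215.4683979 , -590.20348887,  384.83680037]), 'attitude': array([-0.24791208,  0.19897681, -1.33506417])}
```

View pics/top0.png

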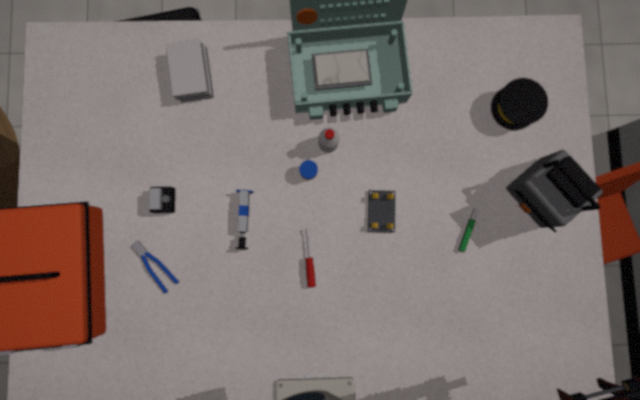

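View pics/side0.png

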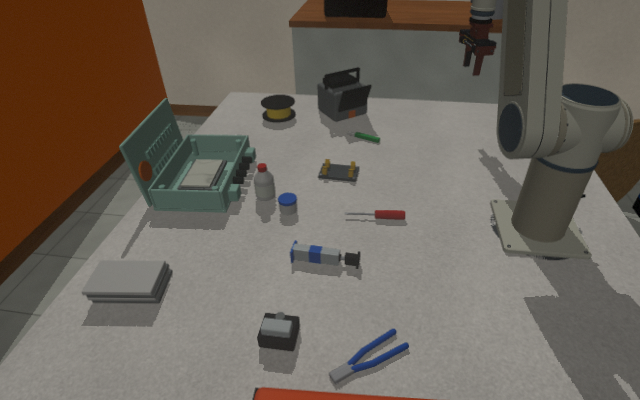

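The top view shows the gauge at about (243,215) with its collar at (244,191) and knob at (242,243). The cradle is at (381,211) with yellow cheeks at its corners. The screwdriver lies between them at (308,262). The side view agrees.

```bash
cat > h.py <<'E'
import numpy as np,cv2
from scipy.spatial.transform import Rotation as R
from workcell import ctrl
def ray(m,u,v):
    d=np.array([(u-m['cx'])/m['fx'],(v-m['cy'])/m['fy']]); p=d.copy()
    for _ in range(20): p=d/(1+m['k1']*(p@p))
    r=R.from_rotvec(m['attitude']).apply([p[0],-p[1],-1]); return np.array(m['position']),r
def plane(m,u,v,z):
    o,r=ray(m,u,v); return o+r*(z-o[2])/r[2]
def proj(m,P):
    c=R.from_rotvec(m['attitude']).inv().apply(np.array(P,float)-m['position']); p=np.array([c[0],-c[1]])/-c[2]
    p=p*(1+m['k1']*(p@p)); return np.array([p[0]*m['fx']+m['cx'],p[1]*m['fy']+m['cy']])
def blobs(im,lo,hi,box,amin=4):
    "im BGR; box u0,v0,u1,v1; blobs centroid+area"
    u0,v0,u1,v1=box; hsv=cv2.cvtColor(im[v0:v1,u0:u1],cv2.COLOR_BGR2HSV)
    k=cv2.inRange(hsv,np.array(lo),np.array(hi)); n,l,s,c=cv2.connectedComponentsWithStats(k)
    return [(c[i]+[u0,v0],s[i]) for i in range(1,n) if s[i,4]>=amin],k
E
python3 - <<'E'
from h import *
m=ctrl.camera_model("top");im=cv2.imread("pics/top0.png")
def show(t,b,z):
    for c,s in b: print(t,c.round(1),s,plane(m,*c,z).round(1))
show("blue",blobs(im,(105,120,50),(130,255,255),(220,170,270,260))[0],36)
show("yel",blobs(im,(10,110,60),(35,255,255),(355,180,410,240))[0],37)
show("black",blobs(im,(0,0,0),(180,255,60),(225,225,260,260))[0],32)
b,k=blobs(im,(0,0,0),(180,255,95),(355,180,410,240),100); show("plate",b,10)
cs=max(cv2.findContours(k,0,1)[0],key=cv2.contourArea); print(cv2.minAreaRect(cs))
big=np.hstack([cv2.resize(im[175:260,215:275],None,fx=6,fy=6),cv2.resize(im[180:265,352:412],None,fx=6,fy=6)]);cv2.imwrite("pics/c1.png",big)
E
```

```text
blue [243.1 210.1] [19 36  9  9 79] [584.9 193.3  36. ]
yel [375.  195.5] [17 13  7  6 38] [ 618.1 -184.7   37. ]
yel [389.8 195.8] [32 13  7  7 37] [ 616.2 -227.3   37. ]
yel [374.2 224.8] [16 42  7  6 36] [ 534.3 -179.4   37. ]
yel [389.4 225.6] [31 43  8  6 37] [ 530.8 -222.4   37. ]
black [241.3 243.2] [12 12  9 12 74] [491.1 199.6  32. ]
plate [380.5 211.6] [  12   11   28   42 1034] [ 573.6 -203.3   10. ]
((25.5, 31.5), (41.0, 27.0), 90.0)
```

View pics/c1.png

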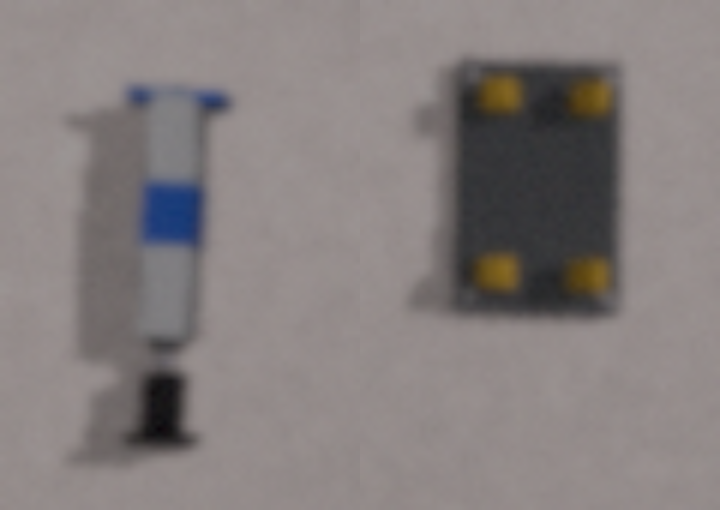

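The crop shows the collar at the top (far) end and the knob at the bottom. The gauge yaw is about -0.067. The cradle centre is about (575,-203.5) with yaw about -0.06, and its cheek spacing of 85 mm matches the 86 mm given. I'll move above the gauge.

```bash
cat >> h.py <<'E'
def delta(pos,yaw):
    "shift/turn in tool axes from the measured pose to TCP pos, tool down with tool x at world yaw"
    o=ctrl.get_obs(); A=R.from_rotvec(o['orientation']); B=R.from_euler('z',yaw)*R.from_euler('x',np.pi)
    return A.inv().apply(np.array(pos)-o['ee_pos']).round(1),(A.inv()*B).as_rotvec().round(4)
E
python3 -m inch '[{"xyz":[612,-681,0],"rot":[0,0,0.29]},{"xyz":[612,-681,0],"rot":[0,0,0.29]},{"xyz":[612,-681,0],"rot":[0,0,0.29]},{"xyz":[612,-681,0],"rot":[0,0,0.29]},{"xyz":[612,-681,0],"rot":[0,0,0.29]},{"xyz":[612,-681,0],"rot":[0,0,0.29]},{"xyz":[612,-681,0],"rot":[0,0,0.29]},{"xyz":[612,-681,0],"rot":[0,0,0.29]},{"xyz":[612,-681,0],"rot":[0,0,0.29]},{"xyz":[612,-681,0],"rot":[0,0,0.29]},{"xyz":[612,-681,0],"rot":[0,0,0.29]},{"xyz":[612,-681,0],"rot":[0,0,0.29]}]' 0
python3 -c "
from h import *
print(delta([585,193,222],-.067))"
```

```text
t: 1.1
ee_pos: [382.8, -169.9, 222.7]
orientation: [3.14, -0.101, 0.0]
ft_force: [0.7, -1.3, -0.2]
width: 87.8
grasp_force: 0.0
(array([ 178.4, -375.2,    0.7]), array([ 0.0001, -0.0002,  0.0025]))
```

```bash
python3 -m inch '[{"xyz":[178,-375,0],"rot":[0,0,0]},{"xyz":[178,-375,0],"rot":[0,0,0]},{"xyz":[178,-375,0],"rot":[0,0,0]},{"xyz":[178,-375,0],"rot":[0,0,0]},{"xyz":[178,-375,0],"rot":[0,0,0]},{"xyz":[178,-375,0],"rot":[0,0,0]},{"xyz":[178,-375,0],"rot":[0,0,0]},{"xyz":[178,-375,0],"rot":[0,0,0]},{"xyz":[178,-375,0],"rot":[0,0,0]},{"xyz":[178,-375,0],"rot":[0,0,0]},{"xyz":[178,-375,0],"rot":[0,0,0]},{"xyz":[178,-375,0],"rot":[0,0,0]}]'
cat > g.py <<'E'
from h import *
import sys
n=sys.argv[1]; m=ctrl.camera_model("wrist"); im=ctrl.get_image("wrist")[:,:,::-1].copy()
cv2.imwrite(f"pics/{n}.png",im); np.save(f"pics/{n}.npy",m,allow_pickle=True)
print(ctrl.get_obs()['ee_pos'])
for z in (36,):
  for c,s in blobs(im,(105,120,40),(130,255,255),(0,0,640,400),30)[0]: print("blue",c.round(1),s,plane(m,*c,z).round(1))
for c,s in blobs(im,(10,110,60),(35,255,255),(0,0,640,400),30)[0]: print("yel",c.round(1),s,plane(m,*c,37).round(1))
E
python3 g.py w1
```

```text
t: 2.1
ee_pos: [584.2, 192.7, 221.8]
orientation: [3.14, -0.096, -0.001]
ft_force: [-0.5, -0.0, -0.2]
width: 87.7
grasp_force: 0.0
[583.48650776 191.32038412 221.76587725]
blue [508.  54.] [ 479   24   59   60 2717] [697.1   3.1  36. ]
blue [320.4 125. ] [299 122  44   7 261] [639.3 191.7  36. ]
blue [320.5 180. ] [310 166  22  28 595] [581.5 195.3  36. ]
blue [118.2 281.2] [ 99 271  44  17 408] [472.4 446.5  36. ]
blue [159.  302.5] [156 297   8  12  53] [440.5 402.7  36. ]
yel [633.5 199.4] [626 193  14  15 169] [ 538.2 -156.5   37. ]
yel [134.8 338.4] [122 307  33  63 980] [390.1 445.3  37. ]
yel [495.  313.7] [491 307   9  13  51] [399.2 -10.   37. ]
yel [514.3 342.8] [501 308  23  62 421] [352.7 -40.   37. ]
yel [530.8 393.6] [ 299  383  331   17 2263] [264.5 -74.2  37. ]
```

View pics/w1.png

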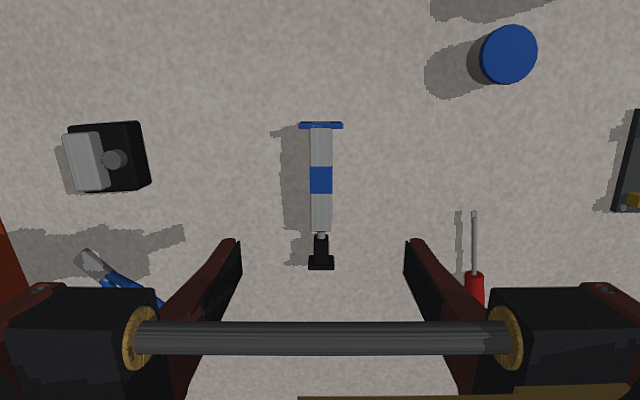

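The gauge is well in view: collar (320,125), sleeve (320,180), knob (321,250). All three are in line with the tool, and the fingers have free room on both sides. The sleeve measures about (582,194.5) with yaw -0.063. I'll descend now.

```bash
python3 -c "
from h import *
print(delta([583,194.5,6],-.063))"
```

```text
(array([ -0.3,  -3.3, 215.8]), array([0.0008, 0.0017, 0.0002]))
```

```bash
python3 -m inch '[{"xyz":[0,-2,40],"rot":[0,0,0]},{"xyz":[0,-2,80],"rot":[0,0,0]},{"xyz":[0,-2,120],"rot":[0,0,0]},{"xyz":[0,-2,155],"rot":[0,0,0]},{"xyz":[0,-2,185],"rot":[0,0,0]},{"xyz":[0,-2,205],"rot":[0,0,0]},{"xyz":[0,-2,214],"rot":[0,0,0]},{"xyz":[0,-2,216],"rot":[0,0,0]},{"xyz":[0,-2,216],"rot":[0,0,0]},{"xyz":[0,-2,216],"rot":[0,0,0]}]'
python3 -m inch '[{"xyz":[0,0,0],"rot":[0,0,0]},{"xyz":[0,0,0],"rot":[0,0,0]},{"xyz":[0,0,0],"rot":[0,0,0]},{"xyz":[0,0,0],"rot":[0,0,0]},{"xyz":[0,0,0],"rot":[0,0,0]},{"xyz":[0,0,0],"rot":[0,0,0]},{"xyz":[0,0,0],"rot":[0,0,0]},{"xyz":[0,0,0],"rot":[0,0,0]},{"xyz":[0,0,0],"rot":[0,0,0]},{"xyz":[0,0,0],"rot":[0,0,0]},{"xyz":[0,0,0],"rot":[0,0,0]},{"xyz":[0,0,0],"rot":[0,0,0]}]' 255
```

```text
t: 2.98
ee_pos: [585.2, 192.8, 8.2]
orientation: [-3.139, 0.102, -0.003]
ft_force: [0.6, -0.3, 0.1]
width: 87.7
grasp_force: 0.0
t: 3.98
ee_pos: [584.3, 193.1, 6.6]
orientation: [-3.14, 0.101, -0.0]
ft_force: [-0.0, 0.5, -0.3]
width: 23.4
grasp_force: 30.0
```

```bash
python3 -m inch '[{"xyz":[0,0,-30],"rot":[0,0,0]},{"xyz":[0,0,-70],"rot":[0,0,0]},{"xyz":[0,0,-110],"rot":[0,0,0]},{"xyz":[0,0,-130],"rot":[0,0,0]},{"xyz":[1,30,-130],"rot":[0,0,0]},{"xyz":[3,68,-130],"rot":[0,0,0]},{"xyz":[4,106,-130],"rot":[0,0,0]},{"xyz":[6,144,-130],"rot":[0,0,0]},{"xyz":[8,182,-130],"rot":[0,0,0]},{"xyz":[9,220,-130],"rot":[0,0,0]},{"xyz":[11,258,-130],"rot":[0,0,0]},{"xyz":[13,296,-130],"rot":[0,0,0]}]'
python3 -m inch '[{"xyz":[2,35,0],"rot":[0,0,0]},{"xyz":[3,65,0],"rot":[0,0,0]},{"xyz":[4,85,0],"rot":[0,0,0]},{"xyz":[4,97,0],"rot":[0,0,0]},{"xyz":[4,100,0],"rot":[0,0,0]},{"xyz":[4,100,0],"rot":[0,0,0]},{"xyz":[4,100,0],"rot":[0,0,0]},{"xyz":[4,100,0],"rot":[0,0,0]},{"xyz":[4,100,0],"rot":[0,0,0]}]'
python3 g.py w2; python3 -c "
from h import *
print(delta([575,-203.5,136],-.06))"
```

```text
t: 4.98
ee_pos: [577.3, -105.0, 136.3]
orientation: [-3.14, 0.101, 0.002]
ft_force: [1.2, 1.2, -3.6]
width: 23.7
grasp_force: 30.0
t: 5.73
ee_pos: [575.9, -202.0, 136.6]
orientation: [-3.14, 0.098, 0.0]
ft_force: [-0.7, -0.5, -2.2]
width: 23.4
grasp_force: 30.0
[ 575.90661703 -202.1256615   136.68524183]
blue [36.4 63.5] [   0   25   76   77 4660] [697.5   8.6  36. ]
blue [322.3 157. ] [ 266  145  113   25 2524] [ 611.4 -203.7   36. ]
blue [322.2 285.5] [ 294  255   57   61 3093] [ 495.6 -196.2   36. ]
yel [301.4 141.8] [291 139  21   6 112] [ 624.6 -188.1   37. ]
yel [353.8 141.6] [344 139  21   6 123] [ 622.2 -229.1   37. ]
yel [355.2 235. ] [350 232  12   8  71] [ 543.2 -227.5   37. ]
yel [267.2 340. ] [262 307  13  65 458] [ 440.3 -140.1   37. ]
yel [377.7 339.7] [370 308  13  64 372] [ 433.9 -245.4   37. ]
yel [368.6 395.1] [ 150  387  348   13 2163] [ 365.8 -235.5   37. ]
(array([-0.8,  1.4,  0.7]), array([-0.0001,  0.0002, -0.0026]))
```

View pics/w2.png

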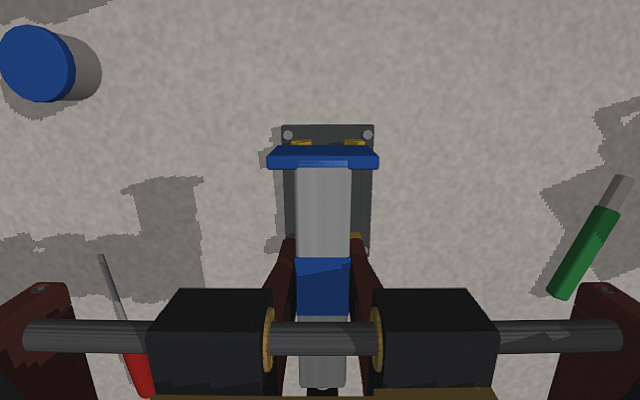

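The gauge is held level and straight: collar (322,157), sleeve (322,285). The cradle is below it, with the rear plate edge at v≈125 and u 281–374, and rear cheek tops at (301,141) and (354,141).

Run:
```python
from h import *
m=np.load("pics/w2.npy",allow_pickle=True).item(); o=ctrl.get_obs(); A=R.from_rotvec(o['orientation'])
im=cv2.imread("pics/w2.png")
t=lambda u,v,z:(plane(m,u,v,z).round(1),A.inv().apply(plane(m,u,v,z)-o['ee_pos']).round(1))
print("sleeve far edge",t(322.2,256,166.3)); print("collar rear edge",t(322.3,145.5,166.3))
print("cheek L",t(291,139,37),"R",t(365,139,37))
g=cv2.cvtColor(im,cv2.COLOR_BGR2GRAY).astype(int)
for v in (130,136): 
  r=g[v,260:400]; d=np.where(r<90)[0]+260; print(v,d.min(),d.max(),t(d.min(),v,10),t(d.max()+1,v,10))
c=g[100:140,327]; print(c)
print("plate rear",t(327,125,10))
# lip side edges from front cheek right
print("front R cheek",t(362,235,37))
# two-view triangulation of rear cheeks with top cam done on z=37 already
```

```text
sleeve far edge (array([ 588.4, -202.2,  166.3]), array([ 12.4,  -0.7, -29.6]))
collar rear edge (array([ 636.8, -205.3,  166.3]), array([ 61. ,  -0.7, -29.6]))
cheek L (array([ 627.3, -180.1,   37. ]), array([ 50. , -25.2,  99.7])) R (array([ 623.7, -238. ,   37. ]), array([49.9, 32.8, 99.7]))
130 281 373 (array([ 632.8, -169.5,   10. ]), array([ 54.8, -36.1, 126.7])) (array([ 627.8, -249.2,   10. ]), array([ 54.8,  43.7, 126.7]))
136 281 373 (array([ 627.8, -169. ,   10. ]), array([ 49.7, -36.3, 126.7])) (array([ 622.7, -249.1,   10. ]), array([ 49.7,  43.9, 126.7]))
[145 147 147 147 148 148 146 147 146 148 151 150 153 155 155 154 152 150
 147 146 144 143 145 156  86  51  58  58  57  58  58  58  58  58  57  57
  57  56  57  57]
plate rear (array([ 634.5, -209.2,   10. ]), array([ 58.9,   3.4, 126.7]))
front R cheek (array([ 542.8, -233.3,   37. ]), array([-31.1,  33.2,  99.7]))
```

Gauge and cradle origins are in line in x (both at about tool x = -3), so I want +6. In y the cradle sits about 4 mm to tool +y. I'll shift, lower to just above the lips and re-measure at the closer range.

```bash
python3 -m inch '[{"xyz":[6,4,0],"rot":[0,0,0]},{"xyz":[6,4,20],"rot":[0,0,0]},{"xyz":[6,4,45],"rot":[0,0,0]},{"xyz":[6,4,65],"rot":[0,0,0]},{"xyz":[6,4,78],"rot":[0,0,0]},{"xyz":[6,4,80],"rot":[0,0,0]},{"xyz":[6,4,80],"rot":[0,0,0]},{"xyz":[6,4,80],"rot":[0,0,0]},{"xyz":[6,4,80],"rot":[0,0,0]}]'
python3 g.py w3
```

```text
t: 6.53
ee_pos: [582.6, -208.1, 58.0]
orientation: [3.139, -0.101, 0.003]
ft_force: [-0.1, -1.1, -2.6]
width: 23.9
grasp_force: 30.0
[ 582.52285155 -208.06322822   58.04124984]
blue [322.5 158.4] [ 266  145  114   25 2081] [ 629.9 -210.7   36. ]
blue [322.1 285.5] [ 294  255   57   61 3096] [ 549.5 -205.3   36. ]
yel [281.7 181.7] [270 170  24  27 576] [ 618.3 -186.7   37. ]
yel [360.6 181.6] [351 170  20  26 453] [ 615.5 -231.5   37. ]
yel [267.1 339.9] [262 307  13  65 465] [ 511.2 -166.    37. ]
yel [377.5 339.1] [370 308  13  64 393] [ 507.  -239.6   37. ]
yel [368.6 395.1] [ 150  387  348   13 2203] [ 459.  -232.6   37. ]
```

View pics/w3.png

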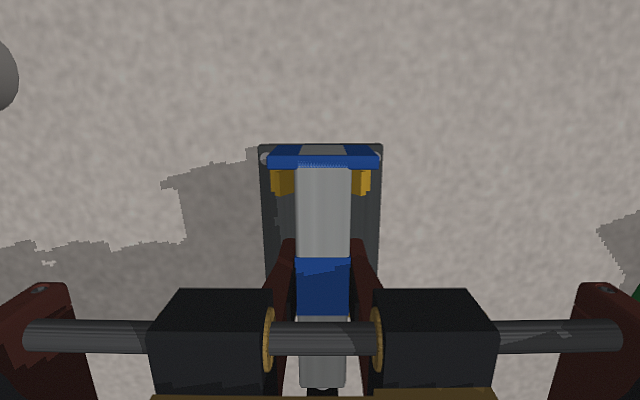

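Run:
```python
from h import *
m=np.load("pics/w3.npy",allow_pickle=True).item(); o=ctrl.get_obs(); A=R.from_rotvec(o['orientation'])
t=lambda u,v,z:A.inv().apply(plane(m,u,v,z)-o['ee_pos']).round(1)
gz=o['ee_pos'][2]-6.6
print(o['ee_pos'],o['orientation'])
print("sleeve far(+15)",t(322.2,256,gz+36)); print("cheek front(+36)",t(320,196.5,37)); print("plate rear(+62)",t(320,144.5,10))
print("cheek outer",t(270,180,37),t(371,180,37),"plate",t(258.5,180,10),t(383,180,10))
print("gauge axis", t(322.4,200,gz+36),t(322.4,290,gz+36))
```

```text
[ 582.52285155 -208.06322822   58.04124984] [ 3.13920113 -0.10080274  0.0034939 ]
sleeve far(+15) [ 12.4  -0.6 -29.4]
cheek front(+36) [25.5 -1.9 21.1]
plate rear(+62) [52.  -2.  48.2]
cheek outer [ 35.3 -30.3  21.1] [35.3 27.2 21.1] plate [ 29.1 -42.2  48.1] [29.  39.1 48.1]
gauge axis [ 38.3  -0.5 -29.3] [ -4.7  -0.5 -29.4]
```

The gauge is about 8 mm beyond the aligned position, inside the allowed window, and the y offset is about 1 mm. I'll correct by (-2,-1) and lower it in.

```bash
python3 -m inch '[{"xyz":[-2,-1,2],"rot":[0,0,0]},{"xyz":[-2,-1,8],"rot":[0,0,0]},{"xyz":[-2,-1,14],"rot":[0,0,0]},{"xyz":[-2,-1,19],"rot":[0,0,0]},{"xyz":[-2,-1,23],"rot":[0,0,0]},{"xyz":[-2,-1,27],"rot":[0,0,0]},{"xyz":[-2,-1,30],"rot":[0,0,0]},{"xyz":[-2,-1,30],"rot":[0,0,0]}]'
python3 -m inch '[{"xyz":[0,0,2],"rot":[0,0,0]},{"xyz":[0,0,4],"rot":[0,0,0]},{"xyz":[0,0,6],"rot":[0,0,0]},{"xyz":[0,0,8],"rot":[0,0,0]},{"xyz":[0,0,8],"rot":[0,0,0]},{"xyz":[0,0,8],"rot":[0,0,0]}]'
```

```text
t: 7.25
ee_pos: [579.1, -206.4, 25.8]
orientation: [-3.14, 0.101, 0.002]
ft_force: [0.2, -0.1, -3.2]
width: 24.0
grasp_force: 30.0
t: 7.75
ee_pos: [579.5, -206.5, 18.6]
orientation: [-3.14, 0.101, 0.0]
ft_force: [-0.2, 1.1, -2.5]
width: 23.6
grasp_force: 30.0
```

```bash
python3 -m inch '[{"xyz":[0,0,1],"rot":[0,0,0]},{"xyz":[0,0,2],"rot":[0,0,0]},{"xyz":[0,0,2.5],"rot":[0,0,0]},{"xyz":[0,0,2.5],"rot":[0,0,0]},{"xyz":[0,0,2.5],"rot":[0,0,0]}]'
```

```text
t: 8.17
ee_pos: [579.8, -206.6, 16.6]
orientation: [3.14, -0.101, 0.001]
ft_force: [-1.4, -0.1, 2.8]
width: 24.0
grasp_force: 30.0
```

Contact at the expected height (16.6 mm). I'll release, lift and check.

```bash
python3 -m inch '[{"xyz":[0,0,-0.5],"rot":[0,0,0]},{"xyz":[0,0,-0.5],"rot":[0,0,0]},{"xyz":[0,0,-0.5],"rot":[0,0,0]},{"xyz":[0,0,-0.5],"rot":[0,0,0]},{"xyz":[0,0,-0.5],"rot":[0,0,0]},{"xyz":[0,0,-20],"rot":[0,0,0]},{"xyz":[0,0,-55],"rot":[0,0,0]},{"xyz":[-20,0,-90],"rot":[0,0,0]},{"xyz":[-50,0,-110],"rot":[0,0,0]},{"xyz":[-90,0,-120],"rot":[0,0,0]},{"xyz":[-120,0,-120],"rot":[0,0,0]},{"xyz":[-120,0,-120],"rot":[0,0,0]}]' 130
python3 -m inch '[{"xyz":[0,0,0],"rot":[0,0,0]},{"xyz":[0,0,0],"rot":[0,0,0]},{"xyz":[0,0,0],"rot":[0,0,0]}]'
python3 g.py w4
python3 - <<'E'
from h import *
s=ctrl.get_image("side")[:,:,::-1]; w=cv2.imread("pics/w4.png")
cv2.imwrite("pics/c4.png",np.vstack([w[0:320],cv2.resize(s[140:210,290:430],(640,320),interpolation=2)])[:600])
E
```

```text
t: 9.17
ee_pos: [454.1, -197.5, 136.3]
orientation: [-3.139, 0.102, 0.006]
ft_force: [-0.6, 0.2, -0.8]
width: 43.1
grasp_force: 0.0
t: 9.42
ee_pos: [461.3, -199.2, 136.2]
orientation: [3.14, -0.1, 0.002]
ft_force: [0.4, -0.4, -0.2]
width: 43.1
grasp_force: 0.0
[ 461.19072459 -199.16098888  136.08018415]
blue [321.9  45.4] [ 304   23   37   46 1618] [ 578.9 -206.1   36. ]
yel [292.6   4.3] [281   0  23  10 192] [ 607.1 -187.1   37. ]
yel [351.1   4. ] [341   0  22  10 169] [ 604.7 -228.5   37. ]
yel [295.  114.2] [285 105  21  20 405] [ 531.5 -182.3   37. ]
yel [350.  113.9] [340 105  21  19 394] [ 529.  -224.5   37. ]
yel [227.  339.6] [220 307  19  65 649] [329.1 -99.2  37. ]
yel [417.9 340.1] [406 308  20  64 488] [ 316.6 -280.9   37. ]
yel [423.2 394.8] [ 194  386  348   14 2141] [ 248.2 -288.3   37. ]
```

View pics/c4.png

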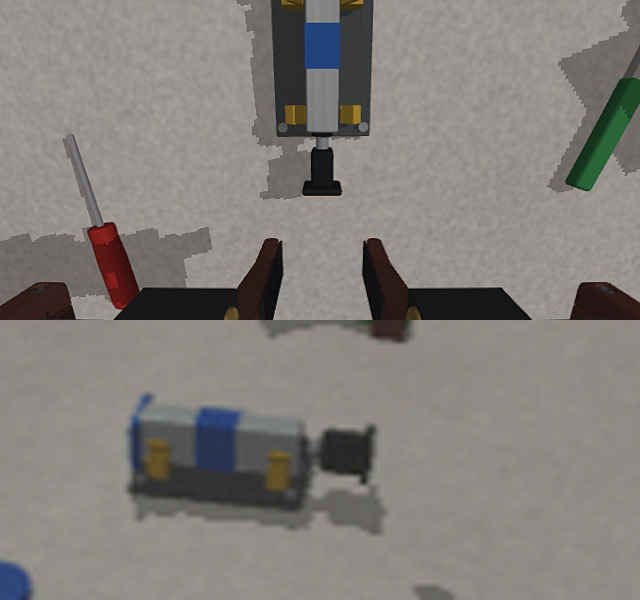

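The gauge sits straight in the slot, below the lips and with the collar behind the far cheeks. In the wrist view the knob spans v 148–195 with its flange at 180–195, centred at u≈322. I'll cross-check the grip point.

Run:
```python
from h import *
m=np.load("pics/w4.npy",allow_pickle=True).item(); o=ctrl.get_obs()
print("sleeve far,near",plane(m,322,23.5,46),plane(m,322,69,46))
print("block far(-74) z42",plane(m,322,148.5,42),"flange inner(-104?) z44",plane(m,322,181,44),"outer",plane(m,322,188,44),plane(m,322,195,44))
print("collar etc; to grip:",delta([488.4,-200.8,9],-.063), "above:",delta([488.4,-200.8,80],-.063))
```

```text
sleeve far,near [ 591.46652942 -206.97923101   46.        ] [ 561.8161362 -205.0569139   46.       ]
block far(-74) z42 [ 504.62238214 -201.34784784   42.        ] flange inner(-104?) z44 [ 479.37395375 -199.71075624   44.        ] outer [ 473.68978359 -199.34212678   44.        ] [ 467.93463026 -198.96888883   44.        ]
collar etc; to grip: (array([ 27.5,  -0. , 126.9]), array([ 0.0001, -0.0003, -0.0008])) above: (array([27.5, -0. , 55.9]), array([ 0.0001, -0.0003, -0.0008]))
```

```bash
python3 -m inch '[{"xyz":[27,0,20],"rot":[0,0,0]},{"xyz":[27,0,50],"rot":[0,0,0]},{"xyz":[27,0,80],"rot":[0,0,0]},{"xyz":[27,0,100],"rot":[0,0,0]},{"xyz":[27,0,115],"rot":[0,0,0]},{"xyz":[27,0,124],"rot":[0,0,0]},{"xyz":[27,0,127],"rot":[0,0,0]},{"xyz":[27,0,127],"rot":[0,0,0]},{"xyz":[27,0,127],"rot":[0,0,0]}]'
python3 -m inch '[{"xyz":[0,0,0],"rot":[0,0,0]},{"xyz":[0,0,0],"rot":[0,0,0]},{"xyz":[0,0,0],"rot":[0,0,0]},{"xyz":[0,0,0],"rot":[0,0,0]},{"xyz":[0,0,0],"rot":[0,0,0]},{"xyz":[0,0,0],"rot":[0,0,0]},{"xyz":[0,0,0],"rot":[0,0,0]},{"xyz":[0,0,0],"rot":[0,0,0]}]' 255
```

```text
t: 10.27
ee_pos: [487.4, -200.8, 9.6]
orientation: [3.14, -0.101, 0.001]
ft_force: [-0.1, 0.7, -0.2]
width: 42.8
grasp_force: 0.0
t: 10.93
ee_pos: [487.1, -200.7, 9.6]
orientation: [3.14, -0.101, 0.001]
ft_force: [-1.3, 0.1, 5.5]
width: 18.0
grasp_force: 30.0
```

Knob held (18 mm wide). Pulling in steps.

```bash
python3 -m inch '[{"xyz":[-5,0,-0.3],"rot":[0,0,0]},{"xyz":[-10,0,-0.3],"rot":[0,0,0]},{"xyz":[-15,0,-0.3],"rot":[0,0,0]},{"xyz":[-22,0,-0.3],"rot":[0,0,0]},{"xyz":[-29,0,-0.3],"rot":[0,0,0]},{"xyz":[-36,0,-0.3],"rot":[0,0,0]},{"xyz":[-43,0,-0.3],"rot":[0,0,0]},{"xyz":[-50,0,-0.3],"rot":[0,0,0]},{"xyz":[-56,0,-0.3],"rot":[0,0,0]},{"xyz":[-60,0,-0.3],"rot":[0,0,0]},{"xyz":[-60,0,-0.3],"rot":[0,0,0]},{"xyz":[-60,0,-0.3],"rot":[0,0,0]}]'
python3 g.py w5
```

```text
t: 11.93
ee_pos: [427.2, -197.2, 9.7]
orientation: [3.139, -0.101, 0.003]
ft_force: [6.2, -1.1, -1.8]
width: 17.7
grasp_force: 30.0
[ 427.29820479 -197.1832675     9.67332629]
yel [376.7  36.6] [ 356   11   43   50 1826] [ 527.1 -223.5   37. ]
yel [267.7  37.3] [ 247   12   42   50 1795] [ 529.5 -182.8   37. ]
yel [279.9 339.4] [276 307  11  65 415] [ 394.7 -173.6   37. ]
yel [364.9 339.4] [359 308  11  64 364] [ 392.  -215.3   37. ]
yel [353.5 395.2] [ 137  387  346   13 2176] [ 356.8 -208.5   37. ]
```

View pics/w5.png

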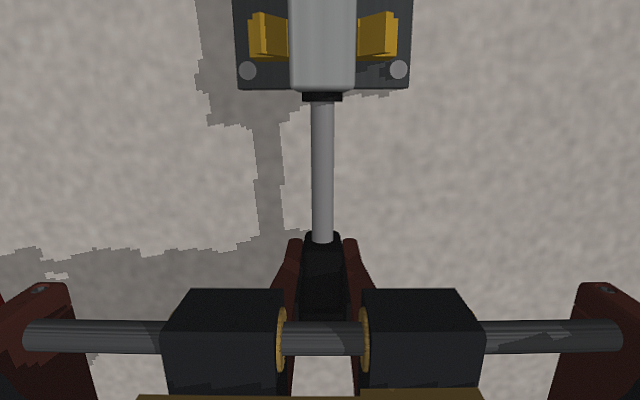

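The gauge is still seated and the plain rod is showing, from the mouth at v≈101 to the knob at v≈235. No band yet. Pulling 12 mm more.

```bash
python3 -m inch '[{"xyz":[-3,0,0],"rot":[0,0,0]},{"xyz":[-6,0,0],"rot":[0,0,0]},{"xyz":[-9,0,0],"rot":[0,0,0]},{"xyz":[-11,0,0],"rot":[0,0,0]},{"xyz":[-12,0,0],"rot":[0,0,0]},{"xyz":[-12,0,0],"rot":[0,0,0]},{"xyz":[-12,0,0],"rot":[0,0,0]}]'
cat > r.py <<'E'
from h import *
import sys
n=sys.argv[1]; m=ctrl.camera_model("wrist"); im=ctrl.get_image("wrist")[:,:,::-1].copy(); cv2.imwrite(f"pics/{n}.png",im)
o=ctrl.get_obs(); print(o['ee_pos'],o['ft_force'])
# colours down the rod axis; x along the rod on its top (z~33)
h=cv2.cvtColor(im,cv2.COLOR_BGR2HSV)
for v in range(50,140,1): print(v,h[v,322],round(float(plane(m,322,v,32)[0]),1),end=' | ' if v%4 else '\n')
E
python3 r.py w6
```

```text
t: 12.57
ee_pos: [415.7, -196.5, 9.7]
orientation: [3.139, -0.101, 0.004]
ft_force: [6.8, -0.0, -1.7]
width: 17.9
grasp_force: 30.0
[ 415.70143332 -196.51601455    9.67265793] [ 7.00263239 -0.38609931 -2.59433579]
50 [ 90   4 122] 512.9 | 51 [ 90   2 114] 512.5 | 52 [ 90   2 104] 512.1
53 [90  3 92] 511.8 | 54 [105   6  81] 511.4 | 55 [45  8 63] 511.0 | 56 [30  5 51] 510.7
57 [ 0  0 52] 510.3 | 58 [120   5  54] 509.9 | 59 [ 0  0 39] 509.6 | 60 [120  21  24] 509.2
61 [ 0  0 22] 508.8 | 62 [75 22 23] 508.5 | 63 [ 0 23 22] 508.1 | 64 [120  12  22] 507.7
65 [120  33  23] 507.4 | 66 [60 12 22] 507.0 | 67 [160  31  25] 506.6 | 68 [75 18 28] 506.2
69 [135  18  28] 505.9 | 70 [135  18  28] 505.5 | 71 [150   9  59] 505.1 | 72 [150   3  90] 504.7
73 [150   3  84] 504.4 | 74 [150   3  92] 504.0 | 75 [160   6 120] 503.6 | 76 [150   2 116] 503.2
77 [165   4 115] 502.9 | 78 [165   4 115] 502.5 | 79 [165   4 114] 502.1 | 80 [165   4 116] 501.7
81 [150   2 114] 501.3 | 82 [150   4 114] 501.0 | 83 [150   4 114] 500.6 | 84 [165   4 114] 500.2
85 [170   7 114] 499.8 | 86 [165   4 115] 499.4 | 87 [165  
[... 629 characters left out ...]
113] 489.3
113 [165   5 112] 488.9 | 114 [  0   2 112] 488.5 | 115 [165   5 113] 488.1 | 116 [165   5 113] 487.7
117 [150   2 112] 487.3 | 118 [  0   0 112] 486.9 | 119 [  0   2 111] 486.5 | 120 [165   5 112] 486.1
121 [165   5 111] 485.7 | 122 [165   5 113] 485.3 | 123 [150   2 111] 484.9 | 124 [120   2 112] 484.5
125 [150   2 111] 484.1 | 126 [135   5 111] 483.7 | 127 [165   5 111] 483.3 | 128 [150   2 110] 482.9
129 [150   5 111] 482.4 | 130 [150   5 111] 482.0 | 131 [165   5 111] 481.6 | 132 [165   5 112] 481.2
133 [165   5 112] 480.8 | 134 [  0   2 111] 480.4 | 135 [  0   2 112] 480.0 | 136 [165   5 112] 479.6
137 [160   7 113] 479.2 | 138 [  0   2 111] 478.7 | 139 [150   5 111] 478.3 |
```

Mouth now at v≈71. The band should be about to appear. Pulling 5 mm more and tracking yellow and red.

```bash
python3 -m inch '[{"xyz":[-2,0,0],"rot":[0,0,0]},{"xyz":[-4,0,0],"rot":[0,0,0]},{"xyz":[-5,0,0],"rot":[0,0,0]},{"xyz":[-5,0,0],"rot":[0,0,0]},{"xyz":[-5,0,0],"rot":[0,0,0]}]'
cat > r.py <<'E'
from h import *
import sys
n=sys.argv[1]; m=ctrl.camera_model("wrist"); im=ctrl.get_image("wrist")[:,:,::-1].copy(); cv2.imwrite(f"pics/{n}.png",im)
o=ctrl.get_obs(); print(o['ee_pos'],o['ft_force'])
h=cv2.cvtColor(im,cv2.COLOR_BGR2HSV)
for u in(316,319,322,325,328):
    c=h[20:200,u].astype(int); 
    for t,k in(("yel",(c[:,1]>110)&(c[:,0]>15)&(c[:,0]<40)),("red",(c[:,1]>110)&((c[:,0]<9)|(c[:,0]>170)))):
        i=np.where(k)[0]+20
        if len(i): a,b=plane(m,u,i[0],32),plane(m,u,i[-1]+1,32); print(u,t,i[0],i[-1],"len",np.linalg.norm(a-b).round(2))
cv2.imwrite(f"pics/{n}c.png",cv2.resize(im[:140,240:400],None,fx=4,fy=4,interpolation=0))
E
python3 r.py w7
```

```text
t: 13.03
ee_pos: [410.8, -196.2, 9.7]
orientation: [3.139, -0.101, 0.004]
ft_force: [6.7, -1.0, -2.9]
width: 17.8
grasp_force: 30.0
[ 410.86604556 -196.25080748    9.69313691] [ 7.28082226 -0.58789861 -1.62217103]
316 yel 58 69 len 4.46
319 yel 58 69 len 4.46
322 yel 58 69 len 4.46
325 yel 58 69 len 4.46
328 yel 58 69 len 4.46
```

View pics/w7c.png

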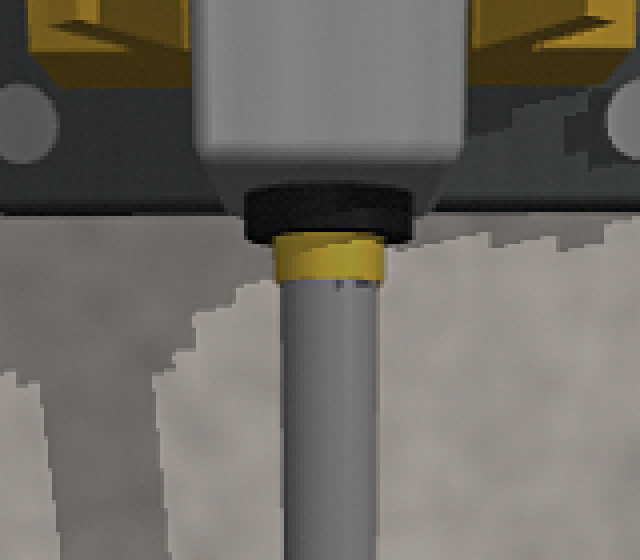

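About 4.5 mm of yellow shows at the mouth (v 58–69) and no red. 6 mm is wanted, so I'll pull 1.5 mm more.

```bash
python3 -m inch '[{"xyz":[-1,0,0],"rot":[0,0,0]},{"xyz":[-1.5,0,0],"rot":[0,0,0]},{"xyz":[-1.5,0,0],"rot":[0,0,0]},{"xyz":[-1.5,0,0],"rot":[0,0,0]},{"xyz":[-1.5,0,0],"rot":[0,0,0]},{"xyz":[-1.5,0,0],"rot":[0,0,0]}]'
python3 r.py w8
```

```text
t: 13.58
ee_pos: [409.4, -196.2, 9.7]
orientation: [3.139, -0.101, 0.004]
ft_force: [8.2, -0.9, -2.1]
width: 17.9
grasp_force: 30.0
[ 409.46391348 -196.17182449    9.71146067] [ 7.75110873 -0.04878886 -2.28428707]
316 yel 54 69 len 5.93
319 yel 54 69 len 5.93
322 yel 54 69 len 5.93
325 yel 54 69 len 5.93
328 yel 54 69 len 5.93
```

The band reads 5.9 mm of yellow, no red, at about 8 N, which matches the mark. One last check that the gauge is seated.

```bash
python3 - <<'E'
from h import *
s=ctrl.get_image("side")[:,:,::-1]; cv2.imwrite("pics/s9.png",cv2.resize(s[130:220,290:430],(784,504),interpolation=2))
E
python3 r.py w9
```

```text
[ 409.41147719 -196.16985685    9.69060332] [ 7.43981672 -0.11566397 -2.40975977]
316 yel 54 69 len 5.93
319 yel 54 69 len 5.93
322 yel 54 69 len 5.93
325 yel 54 69 len 5.93
328 yel 54 69 len 5.93
```

View pics/s9.png

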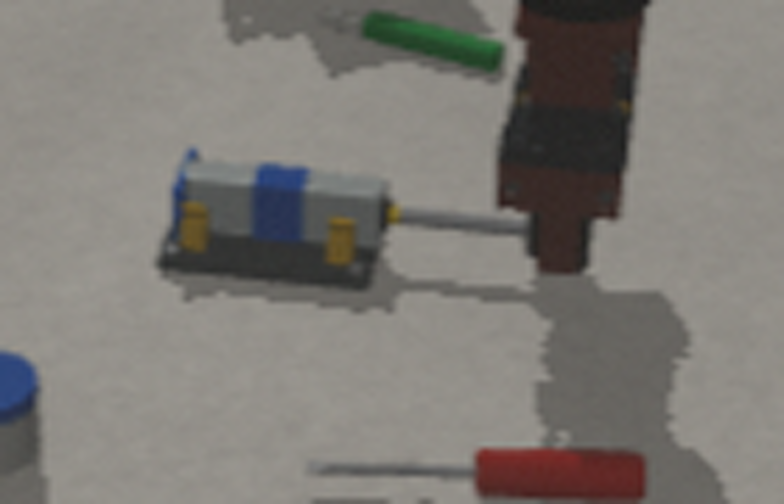

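The side view shows the gauge flat in the slot with the collar bearing on the far cheeks at (180,190). The band is at the mouth at (393,214) and the knob is held.

```bash
python3 -c "
from workcell import ctrl
print(ctrl.close_job())"
```

```text
the job is handed in; nothing more can be done
None
```

The gauge is seated flat in its cradle with the collar behind the far cheeks, and the arm is holding the rod out with about 5.9 mm of the 12 mm yellow band showing and no red; the job was handed in at about 14 s.

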